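# Be the third hand at the frame jig

## Task

We are making up a small door frame in the jig: lay the wide rail in the wide row and the narrow rail in the narrow row, then bring the loose stile up to their free ends, level end to end with the stile already clamped at the fence. Press it squarely with a steady push of about 12 newtons, so that both rails are pinched tight between the two stiles, and finish while still holding that push so that I can drive the screws. Do not ram the joints, and leave everything else on the bench where it lies.

Things in the scene. Friction and masses are not known exactly. Their poses are not given: they have to be found in the camera images.
- jig: Frame jig fixed to the bench: laminated board, x -160..160, y -160..200 mm, top 18 mm above the bench; origin on the bench. A dark fence 62 mm wide, 22 mm high stands on its +y edge, face at y = 130 mm, with two toggle clamps at x = -70 and 70 mm, y over 100 mm, up to 75 mm above the bench. Jig +y is the way to press. Rows and stiles turn with it (yaw within 0.2 rad)
- clamped_stile: The first stile, light wood, 250 (its x) x 40 (y) x 22 mm high, fixed along the fence by the toggle clamps; origin at the centre of its underside, at jig x = 0, y = 110 mm. The rails butt against its side at jig y = 90 mm
- stile_place (a point): Where the centre of the loose stile's underside belongs in the finished frame: on the board's top (18 mm above the bench), jig x = 0, y = -80 mm; axes as the jig's, the stile lies along x. The rails' free ends then lie at jig y = -60 mm. Middle clear: 95 mm between the rows' guide blocks, 130 mm between the rails
- wide_bay: The wide row: four dark guide blocks (16 mm wide, 10 mm high, fixed) leave a lane 61 mm wide for the 56 mm rail. Origin at the lane's centre on the board's top, where the centre of the rail's underside belongs; y along the lane to the fence. Blocks stand at y -64..-36 and 39..71 mm; between them fingers fit beside the rail. At jig x = 90 or -90 mm, y = 15 mm: the rows may be either way round
- narrow_bay: The narrow row: the same with a lane 41 mm wide for the 36 mm rail; origin and axes as for the wide row; at the other side of the jig
- wide_rail: Wide (bottom) rail: light wood batten 150 (its x) x 56 (y) x 22 mm high, about 0.13 kg, lying loose and flat on the bench; origin at the centre of its underside; either end may face the fence
- narrow_rail: Narrow (top) rail: the same, but 36 mm wide, about 0.085 kg
- loose_stile: Loose stile: light wood batten 250 (its x) x 40 (y) x 22 mm high, about 0.155 kg, flat on the bench; origin at the centre of its underside; either side may face the rails. Pushed at its middle it loads both joints alike and slides the rails home. A light pinch, or a push on its outer side, lets it square itself to both rail ends. Contacts give about 1 mm at 20 N
- offcut: Bystander: offcut of stile stock, 80 x 40 x 22 mm, near the rails; origin at the centre of its underside
- tape_measure: Bystander: black tape measure 70 x 44 x 60 mm high; origin under its centre
- glue: Bystander: white glue bottle, 62 mm wide, 190 mm high, beyond the jig; origin under its centre
- hammer: Bystander: hammer, about 300 mm long, lying in front of the robot to its left, handle towards its -x
- try_square: Bystander: try square lying in front of the robot to its right, stock 110 mm, blade 150 mm, 16 mm high; origin under the stock's centre, blade along its +x
- driver: Bystander: cordless driver lying on its side left of the jig, about 220 x 200 x 66 mm high; origin under the motor's axis
- screw_tub: Bystander: clear tub of screws with a black lid, 84 mm wide, 75 mm high, left of the jig; origin under its centre
Not all that is in view belongs to the job. What is shaped like the wide_rail but black or purple is not meant.

How it is judged (in metres and radians):
On the way:
1. the wide rail lies flat in the wide row and the narrow rail in the narrow row, both let go, each at most 30 mm short of the clamped stile (x of wide_rail in the frame of wide_bay between -0.004 and 0.004 m and y of wide_rail in the frame of wide_bay between -0.03 and 0.004 m and z of wide_rail in the frame of wide_bay between -0.004 and 0.004 m and angle between each of wide_rail, narrow_rail's own z axis and vertical below 0.06 rad and angle between the x axis of each of wide_rail, narrow_rail and the y axis of jig, either way round below 0.06 rad and x of narrow_rail in the frame of narrow_bay between -0.004 and 0.004 m and y of narrow_rail in the frame of narrow_bay between -0.03 and 0.004 m and z of narrow_rail in the frame of narrow_bay between -0.004 and 0.004 m and contact force between the fingers and wide_rail below 0.3 N and contact force between the fingers and narrow_rail below 0.3 N), for 0.2 s.
At the end, for the whole second after the job is handed in: Rails flat in their own rows (4 mm), untouched by the robot; 2-16 N between loose stile and each rail, 1-16 N between each rail and clamped stile; loose stile flat on the board (5 mm), parallel (0.03 rad) and level end to end (12 mm) with the other, still, fingers pushing it (over 2 N) (x of wide_rail in the frame of wide_bay between -0.004 and 0.004 m and y of wide_rail in the frame of wide_bay between -0.004 and 0.004 m and z of wide_rail in the frame of wide_bay between -0.004 and 0.004 m and angle between each of wide_rail, narrow_rail, loose_stile's own z axis and vertical below 0.06 rad and angle between the x axis of each of wide_rail, narrow_rail and the y axis of jig, either way round below 0.06 rad and x of narrow_rail in the frame of narrow_bay between -0.004 and 0.004 m and y of narrow_rail in the frame of narrow_bay between -0.004 and 0.004 m and z of narrow_rail in the frame of narrow_bay between -0.004 and 0.004 m and contact force between loose_stile and wide_rail between 2 and 16 N and contact force between clamped_stile and wide_rail between 1 and 16 N and contact force between loose_stile and narrow_rail between 2 and 16 N and contact force between clamped_stile and narrow_rail between 1 and 16 N and x of loose_stile in the frame of jig between -0.012 and 0.012 m and z of loose_stile in the frame of jig between 0.013 and 0.023 m and contact force between the fingers and loose_stile above 2 N and angle between the x axis of loose_stile and the x axis of clamped_stile, either way round below 0.03 rad and linear speed of loose_stile below 0.01 m/s and contact force between the arm and wide_rail below 0.3 N and contact force between the arm and narrow_rail below 0.3 N); the arm keeps its last pose, push and grip.
It fails at once if a joint rammed with more than 45 N (contact force between loose_stile and wide_rail above 45 N or contact force between loose_stile and narrow_rail above 45 N).
It fails at once if a tool, a bottle, the tub or the offcut pushed more than 30 mm away (distance of any of offcut, tape_measure, glue, hammer, try_square, driver, screw_tub from where it was at the start of the episode above 0.03 m).
It also fails if it takes over 72 s, if anything falls off the work surface, if the arm or the gripper's body presses on something with over 40 N, if the wrist force passes 120 N, or if a joint passes its speed limit or range.

## Robot

A 6-joint arm with a two-finger parallel gripper is mounted at the origin on the work surface. World frame = base frame: x ahead of the robot, y to its left, z up, the work surface at z = 0. Lengths are in mm, angles in rad, forces in N, time in s.
With the tool pointing down it reaches from about 300 to 775 mm from the base axis. Payload 14.6 kg.
Tool frame: the origin (TCP) lies on the centre line of the jaws, within the pads' length; the fingertips stand ahead of it and the grasp point (between the pads) is the TCP (manip.tip_reach is the z of the fingertips in the tool frame, in mm); z points along the fingers, y is the direction in which the jaws open and shut (so a half turn about z gives the same grasp; the last joint's range is limited). The gripper opens to 94 mm and grips with 3 to 60 N. Pads are 16 mm wide; open, the fingers measure 119 mm over their backs; the gripper's body (75 mm by 177 mm) begins 78 mm behind the grasp point.
Start: joints at [1.172, 0.3, 1.521, -0, 1.321, -0.067], TCP at [179.157, 519.992, 224.446] pointing down, gripper open.
Joint ranges: [-3.03, 3.03], [-0.79, 2.21], [0.23, 2.52], [-1.04, 4.18], [0, 3.07], [-2.55, 2.55]. Speed limits (rad/s): [2.22, 2.22, 2.57, 3.14, 3.14, 3.14].

## Interface

Orientations are given as [roll, pitch, yaw] about the fixed x, y, z axes, in that order (R = Rz(yaw) Ry(pitch) Rx(roll)).
In Python, from cell import manip, camera, search_frame, masks_of, tip_of gives the robot as it stands.
- The arm moves only by the tool send_rows, never from a script. Its argument "plan" is a list of rows, each an object with "travel": the shift along the tool's x, y, z in mm, a list of three; "delta_rot": the turn, a rotation vector about the tool's x, y, z in degrees, a list of three; "fingers": the gripper's target within -1 to 1 (shut at 1, half-way at 0, fully open at -1). In form: [{"travel": [dx, dy, dz], "delta_rot": [wx, wy, wz], "fingers": fingers}, ...]. A call has 1 to 20 rows; each row shifts and turns the commanded pose from where the row before left it, along the tool's axes as they then stand; what a row does not reach is not made up. A row lasts 1/8 s, in which the tool goes at most 62.5 mm and 10.7 degrees, less where a joint would pass 70% of its speed; a pose out of reach is approached as far as the arm can. A call is refused whole if a number of a shift passes 62.5 or a number of a turn 10.7, either way. A call with a gripper value outside its range is refused whole. The fingers move at their own pace and stop on an object; "grip_force" is the grip in N (left out, the last holds). Time passes only in rows, so rows that do not move let the fingers close. It gives the time, the measured TCP pose, the force and the opening at its end, in the units of the state.
- manip.read_state(): the state, without advancing time (a new reading comes with each control period).
- camera(name): name is "scene" or "top"; returns a dict with "color" (420x560x3 uint8, red, green, blue), "z_map" (420x560 float32, mm along the optical axis (not along the pixel's ray), 0 where there is no reading), "fov_y" (degrees; the focal length in pixels is half the picture's height over the tangent of half this angle, whatever the lens; pixels are square), "cx", "cy" (the principal point, pixels), "world_from_camera" (4x4, takes a point from camera to world coordinates). Camera axes: x right, y up, looking along -z (the intrinsics and any distortion apply to the point x, -y, -z); pixel columns grow to the right and rows downward; lengths in mm; the calibration is good to about 2 mm. A picture is of the moment at which its call begins.
- manip.sign_off(): hands the job in, once; it reports no verdict.
Trained networks look in the newest picture that a camera, given by its name, has taken for a name from the list of things; names that differ only in an ending like _2 or _b are one class to them, and where a whole thing is asked for, a point or a joint stands for the part that bears it (a point fixed in the world has none). Each returns a list of dicts, best first, with "confidence" (0 to 1); they miss things now and then, are a little off and sometimes report something else, mostly with a low value. They report only what shows in the picture. A call takes as long as a camera call. They do not tell look-alikes from the thing itself.
- search_frame(name, camera): "at" ([x, y, z] in mm, in the coordinates of the camera as it stood for that picture, good to about 4 mm: the middle of the surface that is visible of it).
- masks_of(name, camera): "region" (420x560 bool, what is visible of it).
- tip_of(name, camera): "at" ([x, y, z] in mm, in the coordinates of the camera as it stood for that picture, good to about 4 mm: a listed point, or the origin of a listed thing).
The state is a dict: "clock": time; "joints": joint angles; "qd": joint speeds; "effort": joint torques, N m; "eef_pos": TCP position; "eef_rot": TCP orientation; "wrist_force": force on the tool from outside, world axes, zero at the start; "moment": the same for the moment, N m; "finger_gap": finger opening in mm.
Only numpy, scipy, OpenCV 4.12 (cv2) and the standard library are available. Lean on these libraries where they do the work, as an engineer would, in place of code of your own. Each camera call takes 0.05 s, during which the arm holds its last target. There are 200 camera calls.

## Working session

There is one attempt and no reset: what is moved stays moved. The work goes in short steps, Python scripts to look and compute and a tool call to move; the robot and the scene stay as the last step left them, time stands still between calls to the robot, and variables do not carry over. Pictures are saved under pics/ and viewed, about 8 in all and at most 12, crops included, and the job is handed in when it is done.

Besides the shell and the picture viewer there is one more tool, called after "Request:" in YAML: its name, and indented under it one key for each argument. send_rows: Moves the arm, as the interface text tells. Its arguments: {"type":"object","properties":{"plan":{"type":"array"},"grip_force":{"type":"number"}},"required":["plan"]}

```bash
mkdir -p pics
cat > h.py <<'E'
import numpy as np, cv2
from cell import manip, camera, search_frame, masks_of, tip_of
def cloud(c):
    h,w=c["z_map"].shape; f=h/2/np.tan(np.radians(c["fov_y"])/2)
    v,u=np.mgrid[:h,:w]; z=c["z_map"]
    p=np.stack([(u-c["cx"])/f*z,-(v-c["cy"])/f*z,-z],-1)
    W=c["world_from_camera"]; W=np.array(W); P=p@W[:3,:3].T+W[:3,3]; P[z<=0]=np.nan
    return P
def tow(c,a): W=np.array(c["world_from_camera"]); return W[:3,:3]@np.array(a)+W[:3,3]
def rect(P,m,lo,hi):
    q=P[m]; q=q[(q[:,2]>lo)&(q[:,2]<hi)]
    return cv2.minAreaRect(q[:,:2].astype(np.float32)),np.median(q[:,2]),len(q)
E
python3 - <<'E'
from h import *
print(manip.read_state(), manip.tip_reach)
for n in("top","scene"):
    c=camera(n); cv2.imwrite(f"pics/{n}0.png",c["color"][:,:,::-1]); P=cloud(c); np.save(n+"0.npy",P)
    print(n,np.array(c["world_from_camera"]).round(2).tolist(),c["fov_y"],[k for k in c])
    for k in "jig clamped_stile wide_rail narrow_rail loose_stile offcut wide_bay narrow_bay stile_place glue tape_measure driver screw_tub hammer try_square".split():
        for d in masks_of(k,n)[:3]:
            try:
                m=d["region"].astype(bool); q=P[m]; print(k,round(d["confidence"],2),m.sum(),[np.round(x,1).tolist() if not np.isscalar(x) else round(x,2) for x in rect(P,m,np.nanmedian(q[:,2])-6,np.nanmedian(q[:,2])+6)[0]],np.nanmedian(q[:,2]).round(1), np.argwhere(m).mean(0).round()[::-1])
            except Exception as e: print(k,e)
        for d in tip_of(k,n)[:2]: print("   tip",k,round(d["confidence"],2),tow(c,d["at"]).round(1))
E
```

```text
{'clock': 0.0, 'joints': array([ 1.17240494e+00,  3.00492760e-01,  1.52160304e+00,  2.02426820e-05,
        1.32069371e+00, -6.66150479e-02]), 'qd': array([-5.23708121e-04,  3.70550749e-04, -2.19173146e-05, -9.69174276e-04,
        2.25946855e-05, -7.01259346e-04]), 'effort': array([-4.54082314e-03, -5.31827080e+01, -3.52723968e+01,  7.06325099e-02,
        2.46755633e-02, -4.32681884e-05]), 'eef_pos': array([179.05713763, 519.77471292, 223.86514549]), 'eef_rot': array([-3.14039975e+00, -9.92335151e-05,  2.80981123e+00]), 'wrist_force': array([-0.70380019,  0.13801606, -0.40960271]), 'moment': array([ 0.04204974, -0.04293186, -0.01738177]), 'finger_gap': 93.8504013916232} 19.0
top [[-0.01, 0.99, -0.17, 334.0], [-1.0, -0.01, 0.01, 26.19], [0.01, 0.17, 0.99, 1220.26], [0.0, 0.0, 0.0, 1.0]] 57.4548987538568 ['color', 'z_map', 'fov_y', 'cx', 'cy', 'world_from_camera']
jig 0.93 11214 [[539.4, 158.8], [360.7, 320.0], 79.2] 19.4 [231. 217.]
   tip jig 0.77 [534.4 137.1   2.4]
   tip jig 0.72 [ 713.4 -355.7   -2. ]
clamped_stile 0.65 1078 [[557.3, 248.0], [44.3, 248.5], 79.2] 39.8 [204. 210.
[... 4296 characters left out ...]
ip driver 0.95 [418.9 610.9  -2.2]
   tip driver 0.48 [ 2.759e+02  4.061e+02 -1.000e-01]
screw_tub 0.71 720 [[614.9, 496.8], [45.7, 77.1], 13.58] 55.1 [388. 265.]
screw_tub 0.31 275 [[436.0, -347.1], [46.6, 151.9], 11.76] 19.3 [210. 175.]
   tip screw_tub 0.75 [5.995e+02 4.964e+02 4.000e-01]
   tip screw_tub 0.69 [4.166e+02 6.111e+02 6.000e-01]
hammer 0.95 437 [[268.7, 409.9], [258.8, 88.8], 81.13] 22.1 [394. 209.]
   tip hammer 0.74 [277.1 406.5  -1.8]
try_square 0.84 330 [[297.3, -135.6], [197.1, 99.2], 28.24] 7.3 [268. 176.]
try_square 0.65 458 [[301.8, 409.7], [88.5, 256.8], 8.59] 22.0 [394. 209.]
   tip try_square 0.63 [ 357.1 -107.5   -1.6]
   tip try_square 0.56 [ 707.7 -348.9   -3.2]
```

View pics/top0.png

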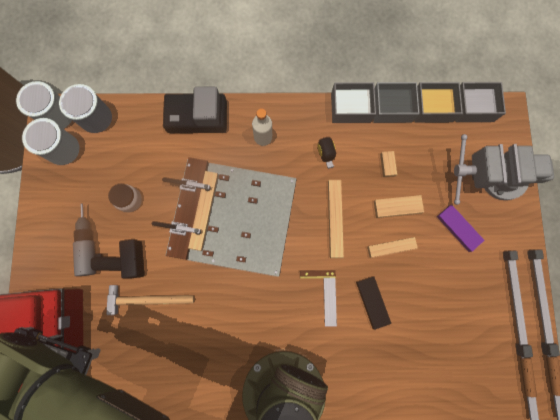

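View pics/scene0.png

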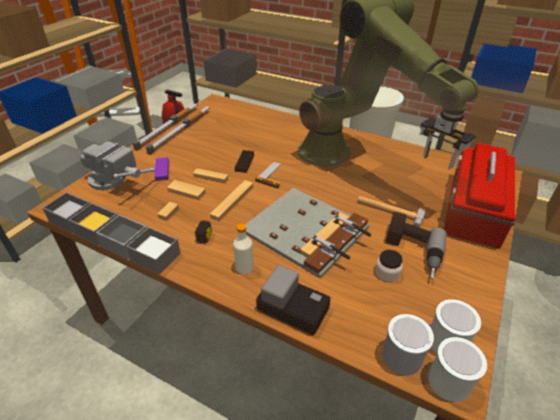

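The top view shows the light wide rail at (398,206), the narrow rail at (392,247) and the loose stile at (335,219). The black (374,303) and purple (460,227) pieces are decoys. The jig is at (231,217) with its fence on the left, which gives yaw −10.8°, the wide row at about (450,170) and the narrow row at about (627,137). I'll pick up the wide rail first.

```bash
cat >> h.py <<'E'
def go(x,y,z,yaw):
    s=manip.read_state(); p=s["eef_pos"]; w=np.degrees(s["eef_rot"][2])
    d=(w-yaw+180)%360-180; a=np.radians(yaw); dx,dy=x-p[0],y-p[1]
    print("t",round(s["clock"],2),"pos",p.round(1),"rpy",np.degrees(s["eef_rot"]).round(2),"gap",round(s["finger_gap"],1),"F",s["wrist_force"].round(1))
    print("turn wz %.1f then tx %.1f ty %.1f tz %.1f"%(d,dx*np.cos(a)+dy*np.sin(a),dx*np.sin(a)-dy*np.cos(a),p[2]-z))
E
python3 -c "
from h import *
go(567.6,-377.2,100,95.3)"
```

```text
t 3.1 pos [179.2 520.  224.4] rpy [-180.     -0.    160.99] gap 94.4 F [-0.8  0.2  0.1]
turn wz 65.7 then tx -929.2 ty 303.9 tz 124.4
```

Request:
send_rows:
  plan:
    - {"travel": [0,0,0],"delta_rot": [0,0,9.4],"fingers": -0.7}
    - {"travel": [0,0,0],"delta_rot": [0,0,9.4],"fingers": -0.7}
    - {"travel": [0,0,0],"delta_rot": [0,0,9.4],"fingers": -0.7}
    - {"travel": [0,0,0],"delta_rot": [0,0,9.4],"fingers": -0.7}
    - {"travel": [0,0,0],"delta_rot": [0,0,9.4],"fingers": -0.7}
    - {"travel": [0,0,0],"delta_rot": [0,0,9.4],"fingers": -0.7}
    - {"travel": [0,0,0],"delta_rot": [0,0,9.4],"fingers": -0.7}
    - {"travel": [-47,15,0],"delta_rot": [0,0,0],"fingers": -0.7}
    - {"travel": [-47,15,0],"delta_rot": [0,0,0],"fingers": -0.7}
    - {"travel": [-47,15,0],"delta_rot": [0,0,0],"fingers": -0.7}
    - {"travel": [-47,15,0],"delta_rot": [0,0,0],"fingers": -0.7}
    - {"travel": [-47,15,0],"delta_rot": [0,0,0],"fingers": -0.7}
    - {"travel": [-47,15,0],"delta_rot": [0,0,0],"fingers": -0.7}
    - {"travel": [-47,15,0],"delta_rot": [0,0,0],"fingers": -0.7}
    - {"travel": [-47,15,0],"delta_rot": [0,0,0],"fingers": -0.7}
    - {"travel": [-47,15,0],"delta_rot": [0,0,0],"fingers": -0.7}
    - {"travel": [-47,15,0],"delta_rot": [0,0,0],"fingers": -0.7}
    - {"travel": [-47,15,0],"delta_rot": [0,0,0],"fingers": -0.7}
    - {"travel": [-47,15,0],"delta_rot": [0,0,0],"fingers": -0.7}
    - {"travel": [-47,15,0],"delta_rot": [0,0,0],"fingers": -0.7}
  grip_force: 20

```text
clock: 5.6
eef_pos: [429.0, -72.6, 224.7]
eef_rot: [3.141, 0.0, 1.661]
wrist_force: [0.8, -0.5, -0.3]
finger_gap: 80.0
```

```bash
python3 -c "
from h import *
go(567.6,-377.2,60,95.3)"
```

```text
t 5.6 pos [429.  -72.6 224.7] rpy [1.7997e+02 1.0000e-02 9.5180e+01] gap 80.0 F [ 0.8 -0.5 -0.3]
turn wz -0.1 then tx -316.1 ty 109.8 tz 164.7
```

Request:
send_rows:
  plan:
    - {"travel": [-45.4,15.6,0],"delta_rot": [0,0,0],"fingers": -0.7}
    - {"travel": [-45.4,15.6,0],"delta_rot": [0,0,0],"fingers": -0.7}
    - {"travel": [-45.4,15.6,20],"delta_rot": [0,0,0],"fingers": -0.7}
    - {"travel": [-45.4,15.6,30],"delta_rot": [0,0,0],"fingers": -0.7}
    - {"travel": [-45.4,15.6,30],"delta_rot": [0,0,0],"fingers": -0.7}
    - {"travel": [-45.4,15.6,30],"delta_rot": [0,0,0],"fingers": -0.7}
    - {"travel": [-45.4,15.6,30],"delta_rot": [0,0,0],"fingers": -0.7}
    - {"travel": [0,0,24],"delta_rot": [0,0,0],"fingers": -0.7}
    - {"travel": [0,0,0],"delta_rot": [0,0,0],"fingers": -0.7}
    - {"travel": [0,0,0],"delta_rot": [0,0,0],"fingers": -0.7}

```text
clock: 6.85
eef_pos: [566.6, -377.4, 61.9]
eef_rot: [3.14, 0.001, 1.662]
wrist_force: [-0.0, 0.5, -0.4]
finger_gap: 79.9
```

```bash
python3 -c "
from h import *
go(567.6,-377.2,23,95.3)"
```

```text
t 6.85 pos [ 566.6 -377.4   61.9] rpy [1.7994e+02 6.0000e-02 9.5210e+01] gap 79.9 F [-0.   0.5 -0.4]
turn wz -0.1 then tx 0.1 ty 1.0 tz 38.9
```

Request:
send_rows:
  plan:
    - {"travel": [0,1,20],"delta_rot": [0,0,0],"fingers": -0.7}
    - {"travel": [0,0,13],"delta_rot": [0,0,0],"fingers": -0.7}
    - {"travel": [0,0,5.5],"delta_rot": [0,0,0],"fingers": -0.7}
    - {"travel": [0,0,0],"delta_rot": [0,0,0],"fingers": -0.7}
    - {"travel": [0,0,0],"delta_rot": [0,0,0],"fingers": 0.2}
    - {"travel": [0,0,0],"delta_rot": [0,0,0],"fingers": 0.2}
    - {"travel": [0,0,0],"delta_rot": [0,0,0],"fingers": 0.2}
    - {"travel": [0,0,0],"delta_rot": [0,0,0],"fingers": 0.2}
    - {"travel": [0,0,-10],"delta_rot": [0,0,0],"fingers": 0.2}
    - {"travel": [0,0,-40],"delta_rot": [0,0,0],"fingers": 0.2}
    - {"travel": [0,0,-40],"delta_rot": [0,0,0],"fingers": 0.2}

```text
clock: 8.22
eef_pos: [567.0, -377.3, 113.4]
eef_rot: [-3.141, -0.0, 1.661]
wrist_force: [0.6, -0.2, -0.6]
finger_gap: 56.1
```

```bash
python3 -c "
from h import *
a=np.radians(-10.8); b=np.array([450.2,170.2])-8*np.array([-np.sin(a),np.cos(a)])
go(b[0],b[1],110,79.2)"
```

```text
t 8.22 pos [ 567.  -377.3  113.4] rpy [-1.7999e+02 -1.0000e-02  9.5190e+01] gap 56.1 F [ 0.6 -0.2 -0.6]
turn wz 16.0 then tx 507.9 ty -217.3 tz 3.4
```

Request:
send_rows:
  plan:
    - {"travel": [0,0,0],"delta_rot": [0,0,8],"fingers": 0.2}
    - {"travel": [0,0,0],"delta_rot": [0,0,8],"fingers": 0.2}
    - {"travel": [42.3,-18.1,0],"delta_rot": [0,0,0],"fingers": 0.2}
    - {"travel": [42.3,-18.1,0],"delta_rot": [0,0,0],"fingers": 0.2}
    - {"travel": [42.3,-18.1,0],"delta_rot": [0,0,0],"fingers": 0.2}
    - {"travel": [42.3,-18.1,0],"delta_rot": [0,0,0],"fingers": 0.2}
    - {"travel": [42.3,-18.1,0],"delta_rot": [0,0,0],"fingers": 0.2}
    - {"travel": [42.3,-18.1,0],"delta_rot": [0,0,0],"fingers": 0.2}
    - {"travel": [42.3,-18.1,0],"delta_rot": [0,0,0],"fingers": 0.2}
    - {"travel": [42.3,-18.1,0],"delta_rot": [0,0,0],"fingers": 0.2}
    - {"travel": [42.3,-18.1,0],"delta_rot": [0,0,0],"fingers": 0.2}
    - {"travel": [42.3,-18.1,0],"delta_rot": [0,0,0],"fingers": 0.2}
    - {"travel": [42.3,-18.1,0],"delta_rot": [0,0,0],"fingers": 0.2}
    - {"travel": [42.3,-18.1,0],"delta_rot": [0,0,0],"fingers": 0.2}
    - {"travel": [0,0,15],"delta_rot": [0,0,0],"fingers": 0.2}
    - {"travel": [0,0,15],"delta_rot": [0,0,0],"fingers": 0.2}
    - {"travel": [0,0,0],"delta_rot": [0,0,0],"fingers": 0.2}
    - {"travel": [0,0,0],"delta_rot": [0,0,0],"fingers": 0.2}

```text
clock: 10.48
eef_pos: [449.3, 161.3, 82.1]
eef_rot: [3.142, 0.0, 1.381]
wrist_force: [-0.4, -1.0, -1.0]
finger_gap: 55.7
```

Run:
```python
from h import *
a=np.radians(-10.8); b=np.array([450.2,170.2])-8*np.array([-np.sin(a),np.cos(a)])
go(b[0],b[1],42,79.2)
for n in("top","scene"):
    c=camera(n);P=cloud(c)
    cv2.imwrite(f"pics/{n}1.png",cv2.resize(c["color"][150:290,160:320] if n=="top" else c["color"][140:300,220:400],None,fx=3.3,fy=3.3)[:,:,::-1])
    for k in("wide_rail","jig","wide_bay","narrow_bay"):
        for d in masks_of(k,n)[:2]:
            m=d["region"].astype(bool);z=np.nanmedian(P[m][:,2]);print(n,k,round(d["confidence"],2),rect(P,m,z-5,z+5))
```

```text
t 10.47 pos [449.3 161.3  82.1] rpy [180.     0.    79.12] gap 55.7 F [-0.4 -1.  -1. ]
turn wz -0.1 then tx 0.9 ty -0.8 tz 40.1
top wide_rail 0.77 (((495.58270263671875, -570.4248657226562), (150.60211181640625, 59.47971725463867), 39.06743621826172), np.float64(20.936140925553445), 815)
top wide_rail 0.67 (((439.7895202636719, 103.8862075805664), (33.27086639404297, 55.93336868286133), 78.91431427001953), np.float64(81.8903339718023), 164)
top jig 0.92 (((539.498046875, 158.71792602539062), (360.2347717285156, 320.336669921875), 79.25289154052734), np.float64(18.212859698037846), 4866)
top narrow_bay 0.62 (((626.6587524414062, 139.1706085205078), (128.93373107910156, 72.05551147460938), 78.79037475585938), np.float64(27.628268263916198), 135)
top narrow_bay 0.41 (((539.6896362304688, 158.64639282226562), (360.2482604980469, 319.99609375), 79.23724365234375), np.float64(18.207645626420117), 4811)
scene wide_rail 0.82 (((492.4150695800781, -570.654541015625), (164.16635131835938, 54.899471282958984), 39.62078094482422), np.float64(21.31905656186734), 242)
scene wide_rail 0.7 (((449.800048828125, 162.43496704101562), (152.59548950195312, 67.29371643066406), 82.73919677734375), np.float64(81.41727934795898), 306)
scene jig 0.7 (((539.420654296875, 158.16876220703125), (363.0754699707031, 324.8697814941406), 79.11865997314453), np.float64(18.01139203965363), 3014)
scene jig 0.62 (((433.7187805175781, -344.3583984375), (44.71063995361328, 153.02688598632812), 7.617796897888184), np.float64(20.893652232131785), 172)
scene wide_bay 0.44 (((456.5404052734375, 168.19204711914062), (126.05322265625, 86.47605895996094), 82.7255630493164), np.float64(26.710916508042487), 55)
scene narrow_bay 0.33 (((825.0916137695312, 74.52799987792969), (18.660903930664062, 52.48910903930664), 41.482025146484375), np.float64(98.52383652564936), 42)
```

View pics/top1.png

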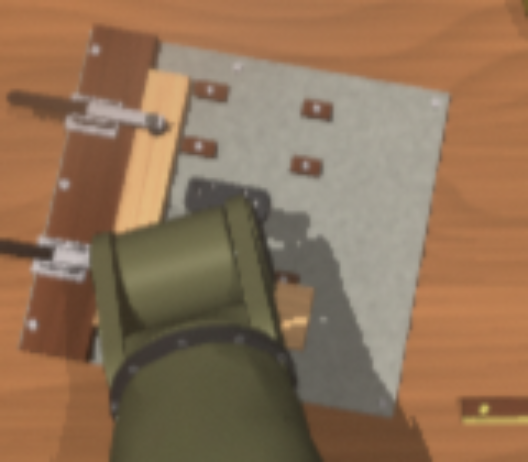

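Request:
send_rows:
  plan:
    - {"travel": [0,-1.4,15],"delta_rot": [0,0,0],"fingers": 0.2}
    - {"travel": [0,0,12],"delta_rot": [0,0,0],"fingers": 0.2}
    - {"travel": [0,0,5],"delta_rot": [0,0,0],"fingers": 0.2}
    - {"travel": [0,0,1.2],"delta_rot": [0,0,0],"fingers": 0.2}
    - {"travel": [0,0,0],"delta_rot": [0,0,0],"fingers": 0.2}

```text
clock: 11.6
eef_pos: [447.7, 162.2, 48.9]
eef_rot: [3.141, -0.0, 1.382]
wrist_force: [0.2, 0.6, -0.4]
finger_gap: 55.6
```

Run:
```python
from h import *
go(449,161,42,79.2)
```

```text
t 11.6 pos [447.7 162.2  48.9] rpy [ 1.7999e+02 -1.0000e-02  7.9190e+01] gap 55.6 F [ 0.2  0.6 -0.4]
turn wz -0.0 then tx -1.0 ty 1.5 tz 6.9
```

Request:
send_rows:
  plan:
    - {"travel": [0,0,4],"delta_rot": [0,0,0],"fingers": 0.2}
    - {"travel": [0,0,3.2],"delta_rot": [0,0,0],"fingers": 0.2}
    - {"travel": [0,0,0],"delta_rot": [0,0,0],"fingers": 0.2}

```text
clock: 11.98
eef_pos: [447.5, 162.2, 41.3]
eef_rot: [-3.141, 0.0, 1.382]
wrist_force: [0.8, -0.1, -0.5]
finger_gap: 56.1
```

Request:
send_rows:
  plan:
    - {"travel": [0,0,0],"delta_rot": [0,0,0],"fingers": -0.5}
    - {"travel": [0,0,0],"delta_rot": [0,0,0],"fingers": -0.5}
    - {"travel": [0,0,0],"delta_rot": [0,0,0],"fingers": -0.5}
    - {"travel": [0,0,-10],"delta_rot": [0,0,0],"fingers": -0.5}
    - {"travel": [0,0,-50],"delta_rot": [0,0,0],"fingers": -0.5}
    - {"travel": [0,0,-50],"delta_rot": [0,0,0],"fingers": -0.5}
    - {"travel": [0,0,0],"delta_rot": [0,0,0],"fingers": -0.5}

```text
clock: 12.85
eef_pos: [449.1, 162.6, 155.5]
eef_rot: [3.135, -0.003, 1.382]
wrist_force: [-0.5, -0.0, -0.0]
finger_gap: 70.7
```

Run:
```python
from h import *
go(435.7,-348.7,100,100.6)
```

```text
t 12.85 pos [449.1 162.6 155.5] rpy [179.64  -0.18  79.19] gap 70.7 F [-0.5 -0.  -0. ]
turn wz -21.4 then tx -500.2 ty -107.2 tz 55.5
```

Request:
send_rows:
  plan:
    - {"travel": [0,0,0],"delta_rot": [0,0,-7.1],"fingers": -0.5}
    - {"travel": [0,0,0],"delta_rot": [0,0,-7.1],"fingers": -0.5}
    - {"travel": [0,0,0],"delta_rot": [0,0,-7.2],"fingers": -0.5}
    - {"travel": [-41.7,-8.9,0],"delta_rot": [0,0,0],"fingers": -0.5}
    - {"travel": [-41.7,-8.9,0],"delta_rot": [0,0,0],"fingers": -0.5}
    - {"travel": [-41.7,-8.9,0],"delta_rot": [0,0,0],"fingers": -0.5}
    - {"travel": [-41.7,-8.9,0],"delta_rot": [0,0,0],"fingers": -0.5}
    - {"travel": [-41.7,-8.9,0],"delta_rot": [0,0,0],"fingers": -0.5}
    - {"travel": [-41.7,-8.9,0],"delta_rot": [0,0,0],"fingers": -0.5}
    - {"travel": [-41.7,-8.9,0],"delta_rot": [0,0,0],"fingers": -0.5}
    - {"travel": [-41.7,-8.9,0],"delta_rot": [0,0,0],"fingers": -0.5}
    - {"travel": [-41.7,-8.9,15],"delta_rot": [0,0,0],"fingers": -0.5}
    - {"travel": [-41.7,-8.9,25],"delta_rot": [0,0,0],"fingers": -0.5}
    - {"travel": [-41.7,-8.9,25],"delta_rot": [0,0,0],"fingers": -0.5}
    - {"travel": [-41.7,-8.9,25],"delta_rot": [0,0,0],"fingers": -0.5}
    - {"travel": [0,0,0],"delta_rot": [0,0,0],"fingers": -0.5}
    - {"travel": [0,0,0],"delta_rot": [0,0,0],"fingers": -0.5}

```text
clock: 14.98
eef_pos: [434.4, -348.8, 61.3]
eef_rot: [-3.141, -0.001, 1.755]
wrist_force: [-0.9, 1.2, -1.2]
finger_gap: 70.3
```

Run:
```python
from h import *
go(435.7,-348.7,23,100.6)
c=camera("top");P=cloud(c)
cv2.imwrite("pics/top2.png",cv2.resize(c["color"][150:290,160:320],None,fx=3.3,fy=3.3,interpolation=cv2.INTER_CUBIC)[:,:,::-1])
for k in("wide_rail","jig","wide_bay","narrow_bay"):
    for d in masks_of(k,"top")[:2]:
        m=d["region"].astype(bool);z=np.nanmedian(P[m][:,2]);print(k,round(d["confidence"],2),rect(P,m,z-5,z+5))
```

```text
t 14.97 pos [ 434.4 -348.8   61.3] rpy [-1.7998e+02 -4.0000e-02  1.0058e+02] gap 70.3 F [-0.9  1.2 -1.2]
turn wz -0.0 then tx -0.2 ty 1.3 tz 38.3
wide_rail 0.72 (((448.7500305175781, 162.52749633789062), (150.52001953125, 56.07939147949219), 79.21966552734375), np.float64(39.98028497670691), 846)
wide_rail 0.69 (((495.21759033203125, -570.6221923828125), (150.90960693359375, 60.0120849609375), 38.860626220703125), np.float64(21.01953797764918), 821)
jig 0.74 (((539.679443359375, 158.9676971435547), (360.9388427734375, 320.4136047363281), 79.21449279785156), np.float64(18.244919053435297), 6299)
wide_bay 0.67 (((450.2878112792969, 174.25921630859375), (131.15774536132812, 92.0378646850586), 79.51058197021484), np.float64(28.222390376748763), 154)
narrow_bay 0.71 (((627.3922119140625, 140.19580078125), (134.1885986328125, 73.26287841796875), 79.28345489501953), np.float64(28.05416402412027), 150)
```

View pics/top2.png

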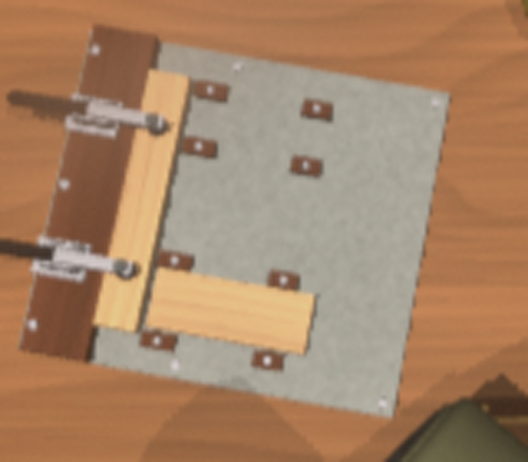

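The wide rail lies flat in its lane, about 8 mm short of the clamped stile. Next is the narrow rail.

Request:
send_rows:
  plan:
    - {"travel": [0,0,20],"delta_rot": [0,0,0],"fingers": -0.5}
    - {"travel": [0,0,13],"delta_rot": [0,0,0],"fingers": -0.5}
    - {"travel": [0,0,5],"delta_rot": [0,0,0],"fingers": -0.5}
    - {"travel": [0,0,0],"delta_rot": [0,0,0],"fingers": -0.5}
    - {"travel": [0,0,0],"delta_rot": [0,0,0],"fingers": 0.6}
    - {"travel": [0,0,0],"delta_rot": [0,0,0],"fingers": 0.6}
    - {"travel": [0,0,0],"delta_rot": [0,0,0],"fingers": 0.6}
    - {"travel": [0,0,0],"delta_rot": [0,0,0],"fingers": 0.6}
    - {"travel": [0,0,0],"delta_rot": [0,0,0],"fingers": 0.6}
    - {"travel": [0,0,-10],"delta_rot": [0,0,0],"fingers": 0.6}
    - {"travel": [0,0,-40],"delta_rot": [0,0,0],"fingers": 0.6}
    - {"travel": [0,0,-40],"delta_rot": [0,0,0],"fingers": 0.6}
    - {"travel": [0,0,0],"delta_rot": [0,0,10.7],"fingers": 0.6}
    - {"travel": [0,0,0],"delta_rot": [0,0,10.7],"fingers": 0.6}
    - {"travel": [0,0,0],"delta_rot": [0,0,0],"fingers": 0.6}

```text
clock: 17.1
eef_pos: [434.6, -349.3, 114.1]
eef_rot: [3.141, 0.0, 1.383]
wrist_force: [0.8, -0.0, -0.8]
finger_gap: 35.5
```

Run:
```python
from h import *
go(624.4,128.9,100,79.2)
```

```text
t 17.1 pos [ 434.6 -349.3  114.1] rpy [1.7998e+02 1.0000e-02 7.9250e+01] gap 35.5 F [ 0.8 -0.  -0.8]
turn wz 0.1 then tx 505.3 ty 96.8 tz 14.1
```

Request:
send_rows:
  plan:
    - {"travel": [42.1,8.1,0],"delta_rot": [0,0,0],"fingers": 0.6}
    - {"travel": [42.1,8.1,0],"delta_rot": [0,0,0],"fingers": 0.6}
    - {"travel": [42.1,8.1,0],"delta_rot": [0,0,0],"fingers": 0.6}
    - {"travel": [42.1,8.1,0],"delta_rot": [0,0,0],"fingers": 0.6}
    - {"travel": [42.1,8.1,0],"delta_rot": [0,0,0],"fingers": 0.6}
    - {"travel": [42.1,8.1,0],"delta_rot": [0,0,0],"fingers": 0.6}
    - {"travel": [42.1,8.1,0],"delta_rot": [0,0,0],"fingers": 0.6}
    - {"travel": [42.1,8.1,0],"delta_rot": [0,0,0],"fingers": 0.6}
    - {"travel": [42.1,8.1,0],"delta_rot": [0,0,0],"fingers": 0.6}
    - {"travel": [42.1,8.1,0],"delta_rot": [0,0,0],"fingers": 0.6}
    - {"travel": [42.1,8.1,0],"delta_rot": [0,0,0],"fingers": 0.6}
    - {"travel": [42.1,8.1,0],"delta_rot": [0,0,0],"fingers": 0.6}
    - {"travel": [0,0,25],"delta_rot": [0,0,0],"fingers": 0.6}
    - {"travel": [0,0,25],"delta_rot": [0,0,0],"fingers": 0.6}
    - {"travel": [0,0,0],"delta_rot": [0,0,0],"fingers": 0.6}
    - {"travel": [0,0,0],"delta_rot": [0,0,0],"fingers": 0.6}

```text
clock: 19.1
eef_pos: [625.3, 128.7, 64.8]
eef_rot: [3.14, -0.0, 1.384]
wrist_force: [-0.3, 0.1, -0.9]
finger_gap: 36.0
```

Run:
```python
from h import *
go(624.4,128.9,41.5,79.2)
for n in("top","scene"):
    c=camera(n);P=cloud(c)
    for k in("narrow_rail","wide_rail","jig"):
        for d in masks_of(k,n)[:2]:
            m=d["region"].astype(bool);z=np.nanmedian(P[m][:,2]);print(n,k,round(d["confidence"],2),rect(P,m,z-5,z+5))
```

```text
t 19.1 pos [625.3 128.7  64.8] rpy [ 1.7993e+02 -2.0000e-02  7.9300e+01] gap 36.0 F [-0.3  0.1 -0.9]
turn wz 0.1 then tx 0.1 ty -0.9 tz 23.3
top wide_rail 0.95 (((266.3007507324219, -279.38818359375), (149.9321746826172, 57.437904357910156), 17.483863830566406), np.float64(21.04659177226381), 893)
top wide_rail 0.89 (((495.5950927734375, -570.7161865234375), (150.9448699951172, 59.78767013549805), 39.07638168334961), np.float64(21.16507833494643), 818)
top jig 0.94 (((562.6074829101562, 280.14874267578125), (106.13296508789062, 319.7517395019531), 79.95909881591797), np.float64(39.90847946039298), 2068)
scene narrow_rail 0.69 (((627.5831909179688, 134.53457641601562), (142.62950134277344, 39.74849319458008), 79.33338928222656), np.float64(61.98854145572005), 202)
scene narrow_rail 0.19 (((528.0532836914062, -171.53793334960938), (44.618709564208984, 256.21820068359375), 89.74117279052734), np.float64(21.348990670119747), 399)
scene wide_rail 0.84 (((451.7266540527344, 173.285400390625), (127.37338256835938, 64.69947814941406), 80.06199645996094), np.float64(39.757306287357835), 320)
scene wide_rail 0.74 (((494.2678527832031, -570.153076171875), (159.59146118164062, 56.79963302612305), 39.08231735229492), np.float64(21.321894296745995), 244)
scene jig 0.64 (((541.1477661132812, 158.9820556640625), (360.2290954589844, 323.96240234375), 79.17724609375), np.float64(19.00551932821645), 1114)
```

Request:
send_rows:
  plan:
    - {"travel": [0,-0.7,8],"delta_rot": [0,0,0],"fingers": 0.6}
    - {"travel": [0,0,6],"delta_rot": [0,0,0],"fingers": 0.6}
    - {"travel": [0,0,2],"delta_rot": [0,0,0],"fingers": 0.6}
    - {"travel": [0,0,0],"delta_rot": [0,0,0],"fingers": 0.6}
    - {"travel": [0,0,0],"delta_rot": [0,0,0],"fingers": 0.6}

```text
clock: 20.12
eef_pos: [624.3, 128.8, 47.7]
eef_rot: [3.141, -0.0, 1.382]
wrist_force: [-0.8, -0.0, -0.5]
finger_gap: 36.0
```

Request:
send_rows:
  plan:
    - {"travel": [0,0,4],"delta_rot": [0,0,0],"fingers": 0.6}
    - {"travel": [0,0,2.4],"delta_rot": [0,0,0],"fingers": 0.6}
    - {"travel": [0,0,0],"delta_rot": [0,0,0],"fingers": 0.6}

```text
clock: 20.5
eef_pos: [624.1, 128.8, 41.6]
eef_rot: [-3.142, 0.0, 1.382]
wrist_force: [-3.6, -0.2, 6.7]
finger_gap: 36.3
```

Request:
send_rows:
  plan:
    - {"travel": [0,0,0],"delta_rot": [0,0,0],"fingers": -0.2}
    - {"travel": [0,0,0],"delta_rot": [0,0,0],"fingers": -0.2}
    - {"travel": [0,0,0],"delta_rot": [0,0,0],"fingers": -0.2}
    - {"travel": [0,0,-10],"delta_rot": [0,0,0],"fingers": -0.2}
    - {"travel": [0,0,-50],"delta_rot": [0,0,0],"fingers": -0.4}
    - {"travel": [0,0,-50],"delta_rot": [0,0,0],"fingers": -0.4}
    - {"travel": [0,0,0],"delta_rot": [0,0,10.5],"fingers": -0.4}
    - {"travel": [0,0,0],"delta_rot": [0,0,10.5],"fingers": -0.4}
    - {"travel": [0,0,0],"delta_rot": [0,0,10.5],"fingers": -0.4}
    - {"travel": [0,0,0],"delta_rot": [0,0,10.5],"fingers": -0.4}
    - {"travel": [0,0,0],"delta_rot": [0,0,10.5],"fingers": -0.4}
    - {"travel": [0,0,0],"delta_rot": [0,0,10.5],"fingers": -0.4}
    - {"travel": [0,0,0],"delta_rot": [0,0,10.5],"fingers": -0.4}
    - {"travel": [0,0,0],"delta_rot": [0,0,6],"fingers": -0.4}
    - {"travel": [0,0,0],"delta_rot": [0,0,0],"fingers": -0.4}

```text
clock: 22.38
eef_pos: [624.2, 128.8, 151.8]
eef_rot: [-3.141, -0.001, -0.005]
wrist_force: [0.4, -0.2, -1.2]
finger_gap: 65.8
```

Run:
```python
from h import *
go(527.9,-172,60,-0.3)
```

```text
t 22.38 pos [624.2 128.8 151.8] rpy [-1.7999e+02 -4.0000e-02 -2.7000e-01] gap 65.8 F [ 0.4 -0.2 -1.2]
turn wz 0.0 then tx -94.7 ty 301.3 tz 91.8
```

Request:
send_rows:
  plan:
    - {"travel": [-11.9,37.6,0],"delta_rot": [0,0,0],"fingers": -0.4}
    - {"travel": [-11.9,37.6,0],"delta_rot": [0,0,0],"fingers": -0.4}
    - {"travel": [-11.9,37.6,0],"delta_rot": [0,0,0],"fingers": -0.4}
    - {"travel": [-11.9,37.6,10],"delta_rot": [0,0,0],"fingers": -0.4}
    - {"travel": [-11.9,37.6,20],"delta_rot": [0,0,0],"fingers": -0.4}
    - {"travel": [-11.9,37.6,20],"delta_rot": [0,0,0],"fingers": -0.4}
    - {"travel": [-11.9,37.6,20],"delta_rot": [0,0,0],"fingers": -0.4}
    - {"travel": [-11.9,37.6,20],"delta_rot": [0,0,0],"fingers": -0.4}
    - {"travel": [0,0,0],"delta_rot": [0,0,0],"fingers": -0.4}
    - {"travel": [0,0,0],"delta_rot": [0,0,0],"fingers": -0.4}

```text
clock: 23.62
eef_pos: [527.8, -171.1, 61.8]
eef_rot: [3.141, -0.001, -0.004]
wrist_force: [0.5, 0.2, 0.1]
finger_gap: 65.3
```

Run:
```python
from h import *
go(527.9,-172,23,-0.3)
c=camera("top");P=cloud(c)
cv2.imwrite("pics/top3.png",cv2.resize(c["color"][150:290,160:360],None,fx=3.3,fy=3.3,interpolation=cv2.INTER_CUBIC)[:,:,::-1])
for k in("narrow_rail","wide_rail","jig","loose_stile"):
    for d in masks_of(k,"top")[:2]:
        m=d["region"].astype(bool);z=np.nanmedian(P[m][:,2]);print(k,round(d["confidence"],2),rect(P,m,z-5,z+5))
```

```text
t 23.62 pos [ 527.8 -171.1   61.8] rpy [ 1.7999e+02 -5.0000e-02 -2.3000e-01] gap 65.3 F [0.5 0.2 0.1]
turn wz 0.1 then tx 0.1 ty 0.9 tz 38.8
narrow_rail 0.91 (((625.0923461914062, 129.65931701660156), (148.6119842529297, 36.59539031982422), 78.91788482666016), np.float64(40.23451668022585), 503)
wide_rail 0.82 (((494.89617919921875, -570.2171630859375), (150.85427856445312, 60.56721115112305), 39.840999603271484), np.float64(21.289492447464), 827)
wide_rail 0.66 (((252.5957489013672, -284.29852294921875), (121.08028411865234, 56.36874008178711), 16.746883392333984), np.float64(21.31789884302748), 467)
loose_stile 0.53 (((638.9314575195312, -156.5253143310547), (12.97209358215332, 29.202112197875977), 62.49666976928711), np.float64(21.604925049617123), 31)
```

View pics/top3.png

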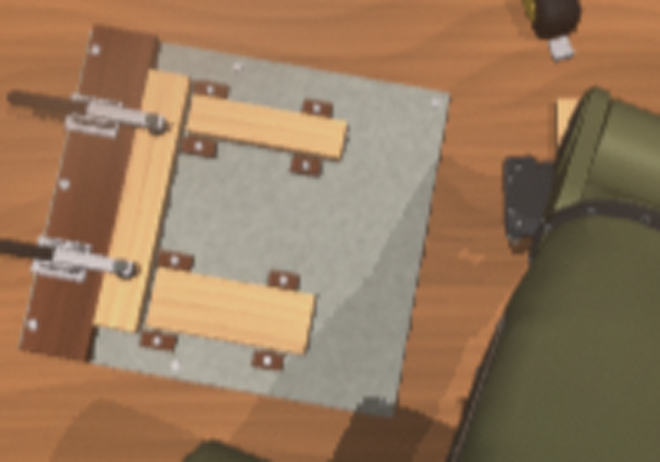

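Request:
send_rows:
  plan:
    - {"travel": [0,0.5,20],"delta_rot": [0,0,0],"fingers": -0.4}
    - {"travel": [0,0,13],"delta_rot": [0,0,0],"fingers": -0.4}
    - {"travel": [0,0,5.5],"delta_rot": [0,0,0],"fingers": -0.4}
    - {"travel": [0,0,0],"delta_rot": [0,0,0],"fingers": -0.4}
    - {"travel": [0,0,0],"delta_rot": [0,0,0],"fingers": 0.5}
    - {"travel": [0,0,0],"delta_rot": [0,0,0],"fingers": 0.5}
    - {"travel": [0,0,0],"delta_rot": [0,0,0],"fingers": 0.5}
    - {"travel": [0,0,0],"delta_rot": [0,0,0],"fingers": 0.5}
    - {"travel": [0,0,0],"delta_rot": [0,0,0],"fingers": 0.5}
    - {"travel": [0,0,-10],"delta_rot": [0,0,0],"fingers": 0.5}
    - {"travel": [0,0,-40],"delta_rot": [0,0,0],"fingers": 0.5}
    - {"travel": [0,0,-20],"delta_rot": [0,0,5.3],"fingers": 0.5}
    - {"travel": [0,0,0],"delta_rot": [0,0,5.3],"fingers": 0.5}
    - {"travel": [0,0,0],"delta_rot": [0,0,0],"fingers": 0.5}
    - {"travel": [0,0,0],"delta_rot": [0,0,0],"fingers": 0.5}

```text
clock: 25.75
eef_pos: [527.1, -171.9, 92.5]
eef_rot: [-3.142, 0.0, -0.188]
wrist_force: [0.3, -0.4, -1.2]
finger_gap: 39.6
```

Run:
```python
from h import *
go(516.6,44.5,60,-10.8)
```

```text
t 25.75 pos [ 527.1 -171.9   92.5] rpy [-1.800e+02  3.000e-02 -1.079e+01] gap 39.6 F [ 0.3 -0.4 -1.2]
turn wz 0.0 then tx -50.9 ty -210.6 tz 32.5
```

Request:
send_rows:
  plan:
    - {"travel": [-8.5,-35.1,0],"delta_rot": [0,0,0],"fingers": 0.5}
    - {"travel": [-8.5,-35.1,0],"delta_rot": [0,0,0],"fingers": 0.5}
    - {"travel": [-8.5,-35.1,0],"delta_rot": [0,0,0],"fingers": 0.5}
    - {"travel": [-8.5,-35.1,0],"delta_rot": [0,0,0],"fingers": 0.5}
    - {"travel": [-8.5,-35.1,0],"delta_rot": [0,0,0],"fingers": 0.5}
    - {"travel": [-8.5,-35.1,0],"delta_rot": [0,0,0],"fingers": 0.5}
    - {"travel": [0,0,15],"delta_rot": [0,0,0],"fingers": 0.5}
    - {"travel": [0,0,15],"delta_rot": [0,0,0],"fingers": 0.5}
    - {"travel": [0,0,0],"delta_rot": [0,0,0],"fingers": 0.5}
    - {"travel": [0,0,0],"delta_rot": [0,0,0],"fingers": 0.5}

```text
clock: 27.0
eef_pos: [517.2, 43.8, 62.7]
eef_rot: [3.142, 0.0, -0.191]
wrist_force: [-0.2, 0.3, -1.2]
finger_gap: 39.8
```

Run:
```python
from h import *
go(516.6,44.5,41.5,-10.8)
c=camera("top");P=cloud(c)
cv2.imwrite("pics/top4.png",cv2.resize(c["color"][150:290,160:360],None,fx=3.3,fy=3.3,interpolation=cv2.INTER_CUBIC)[:,:,::-1])
for k in("narrow_rail","wide_rail","loose_stile"):
    for d in masks_of(k,"top")[:2]:
        m=d["region"].astype(bool);z=np.nanmedian(P[m][:,2]);print(k,round(d["confidence"],2),rect(P,m,z-5,z+5))
```

```text
t 27.0 pos [517.2  43.8  62.7] rpy [ 1.800e+02  1.000e-02 -1.096e+01] gap 39.8 F [-0.2  0.3 -1.2]
turn wz -0.2 then tx -0.7 ty -0.6 tz 21.2
narrow_rail 0.83 (((625.6085205078125, 131.88314819335938), (145.0662384033203, 36.930999755859375), 79.97444915771484), np.float64(40.094002864618346), 356)
narrow_rail 0.65 (((280.7182312011719, 403.6910095214844), (260.901611328125, 86.143798828125), 88.70117950439453), np.float64(24.056790072627336), 751)
wide_rail 0.93 (((453.0932922363281, 185.09197998046875), (102.51498413085938, 55.71982955932617), 79.17036437988281), np.float64(40.1100142494239), 564)
wide_rail 0.81 (((266.18463134765625, -279.2190246582031), (150.70680236816406, 56.50847625732422), 18.309484481811523), np.float64(21.124678846526535), 890)
loose_stile 0.6 (((631.8245849609375, 23.111099243164062), (37.349822998046875, 22.976892471313477), 89.23260498046875), np.float64(61.46681266651149), 85)
loose_stile 0.29 (((287.1861572265625, -141.9365234375), (182.035400390625, 69.6697006225586), 16.551122665405273), np.float64(5.901733742665783), 464)
```

View pics/top4.png

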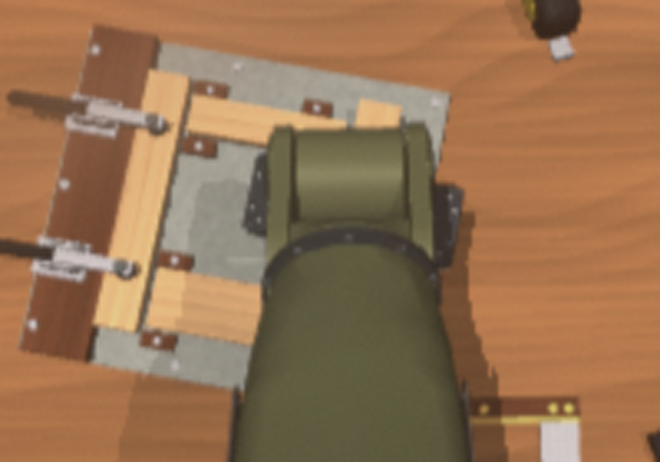

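Request:
send_rows:
  plan:
    - {"travel": [0,0,10],"delta_rot": [0,0,0],"fingers": 0.5}
    - {"travel": [0,0,7],"delta_rot": [0,0,0],"fingers": 0.5}
    - {"travel": [0,0,2.5],"delta_rot": [0,0,0],"fingers": 0.5}
    - {"travel": [0,0,1],"delta_rot": [0,0,0],"fingers": 0.5}
    - {"travel": [0,0,0],"delta_rot": [0,0,0],"fingers": 0.5}

```text
clock: 27.82
eef_pos: [517.1, 44.5, 42.2]
eef_rot: [-3.142, -0.0, -0.19]
wrist_force: [0.2, 0.3, -0.6]
finger_gap: 39.8
```

Request:
send_rows:
  plan:
    - {"travel": [0,0,0],"delta_rot": [0,0,0],"fingers": 0.5}
    - {"travel": [0,0,0],"delta_rot": [0,0,0],"fingers": 0.5}
  grip_force: 5

```text
clock: 28.08
eef_pos: [517.1, 44.5, 42.3]
eef_rot: [-3.142, -0.0, -0.19]
wrist_force: [-0.2, 0.6, -1.4]
finger_gap: 40.1
```

Request:
send_rows:
  plan:
    - {"travel": [0,0,0.8],"delta_rot": [0,0,0],"fingers": 0.5}
    - {"travel": [0,0,0],"delta_rot": [0,0,0],"fingers": 0.5}
    - {"travel": [0,0,0],"delta_rot": [0,0,0],"fingers": 0.5}

```text
clock: 28.45
eef_pos: [517.1, 44.5, 41.3]
eef_rot: [-3.142, 0.0, -0.19]
wrist_force: [-0.2, 0.4, -1.1]
finger_gap: 40.1
```

Request:
send_rows:
  plan:
    - {"travel": [0,-2,0],"delta_rot": [0,0,0],"fingers": 0.5}
    - {"travel": [0,-2,0],"delta_rot": [0,0,0],"fingers": 0.5}
    - {"travel": [0,-2,0],"delta_rot": [0,0,0],"fingers": 0.5}
    - {"travel": [0,-1,0],"delta_rot": [0,0,0],"fingers": 0.5}
    - {"travel": [0,-1,0],"delta_rot": [0,0,0],"fingers": 0.5}
    - {"travel": [0,-1,0],"delta_rot": [0,0,0],"fingers": 0.5}
    - {"travel": [0,-1,0],"delta_rot": [0,0,0],"fingers": 0.5}

```text
clock: 29.32
eef_pos: [519.0, 54.3, 41.3]
eef_rot: [3.141, 0.0, -0.191]
wrist_force: [-0.4, -0.9, -1.7]
finger_gap: 40.0
```

Request:
send_rows:
  plan:
    - {"travel": [0,-1,0.5],"delta_rot": [0,0,0],"fingers": 0.5}
    - {"travel": [0,-1,0],"delta_rot": [0,0,0],"fingers": 0.5}
    - {"travel": [0,-1,0],"delta_rot": [0,0,0],"fingers": 0.5}
    - {"travel": [0,0,0],"delta_rot": [0,0,0],"fingers": 0.5}

```text
clock: 29.82
eef_pos: [519.6, 57.4, 40.9]
eef_rot: [-3.141, -0.0, -0.19]
wrist_force: [-0.8, -2.1, 0.3]
finger_gap: 40.0
```

Request:
send_rows:
  plan:
    - {"travel": [0,-0.5,0],"delta_rot": [0,0,0],"fingers": 0.5}
    - {"travel": [0,-0.5,0],"delta_rot": [0,0,0],"fingers": 0.5}
    - {"travel": [0,0,0],"delta_rot": [0,0,0],"fingers": 0.5}

```text
clock: 30.2
eef_pos: [519.8, 58.2, 40.9]
eef_rot: [3.142, -0.0, -0.19]
wrist_force: [-0.4, -2.9, 2.0]
finger_gap: 39.9
```

Request:
send_rows:
  plan:
    - {"travel": [0,-0.5,0],"delta_rot": [0,0,0],"fingers": 0.5}
    - {"travel": [0,-0.5,0],"delta_rot": [0,0,0],"fingers": 0.5}
    - {"travel": [0,0,0],"delta_rot": [0,0,0],"fingers": 0.5}

```text
clock: 30.58
eef_pos: [520.0, 59.2, 40.9]
eef_rot: [-3.142, -0.0, -0.19]
wrist_force: [-0.9, -3.7, 3.6]
finger_gap: 40.1
```

Request:
send_rows:
  plan:
    - {"travel": [0,-0.4,0],"delta_rot": [0,0,0],"fingers": 0.5}
    - {"travel": [0,0,0],"delta_rot": [0,0,0],"fingers": 0.5}
    - {"travel": [0,0,0],"delta_rot": [0,0,0],"fingers": 0.5}

```text
clock: 30.95
eef_pos: [520.1, 59.4, 40.9]
eef_rot: [3.141, -0.0, -0.19]
wrist_force: [-0.1, -5.4, 3.1]
finger_gap: 39.8
```

Request:
send_rows:
  plan:
    - {"travel": [0,-0.4,0],"delta_rot": [0,0,0],"fingers": 0.5}
    - {"travel": [0,0,0],"delta_rot": [0,0,0],"fingers": 0.5}
    - {"travel": [0,0,0],"delta_rot": [0,0,0],"fingers": 0.5}

```text
clock: 31.32
eef_pos: [520.1, 59.5, 40.9]
eef_rot: [3.141, -0.0, -0.19]
wrist_force: [-1.4, -7.4, 3.7]
finger_gap: 40.0
```

Request:
send_rows:
  plan:
    - {"travel": [0,-0.4,-0.2],"delta_rot": [0,0,0],"fingers": 0.5}
    - {"travel": [0,0,0],"delta_rot": [0,0,0],"fingers": 0.5}
    - {"travel": [0,-0.4,0],"delta_rot": [0,0,0],"fingers": 0.5}
    - {"travel": [0,0,0],"delta_rot": [0,0,0],"fingers": 0.5}
    - {"travel": [0,0,0],"delta_rot": [0,0,0],"fingers": 0.5}

```text
clock: 31.95
eef_pos: [520.2, 60.1, 40.9]
eef_rot: [3.14, -0.0, -0.19]
wrist_force: [-0.2, -10.5, 1.7]
finger_gap: 41.0
```

Run:
```python
from h import *
F=[];M=[]
c=None
go(521,62,41,-10.8)
for n in("top","scene"):
    c=camera(n);P=cloud(c); s=manip.read_state(); print(s["wrist_force"].round(1),s["moment"].round(2))
    I=c["color"][150:290,160:320] if n=="top" else c["color"][140:300,220:400]
    cv2.imwrite(f"pics/{n}5.png",cv2.resize(I,None,fx=3.7,fy=3.7,interpolation=cv2.INTER_CUBIC)[:,:,::-1])
    for k in("narrow_rail","wide_rail","loose_stile","clamped_stile"):
        for d in masks_of(k,n)[:2]:
            m=d["region"].astype(bool);z=np.nanmedian(P[m][:,2]);r=rect(P,m,z-5,z+5)
            if r[1]>30: print(n,k,round(d["confidence"],2),r)
for i in range(6): camera("top"); s=manip.read_state(); print(s["clock"],s["wrist_force"].round(1),s["moment"].round(2))
```

```text
t 31.95 pos [520.2  60.1  40.9] rpy [179.93  -0.   -10.91] gap 41.0 F [ -0.2 -10.5   1.7]
turn wz -0.1 then tx 0.4 ty -2.1 tz -0.1
[ -0.2 -11.3   1. ] [-1.92  0.14  0.05]
top narrow_rail 0.9 (((627.0618896484375, 138.75283813476562), (146.44354248046875, 36.903995513916016), 79.54354858398438), np.float64(39.960272302447606), 376)
top wide_rail 0.93 (((455.3719482421875, 198.6839599609375), (90.43855285644531, 54.35624313354492), 78.90985870361328), np.float64(40.010574502515055), 489)
top loose_stile 0.51 (((632.3348999023438, 39.94258117675781), (41.141197204589844, 24.58110809326172), 81.74986267089844), np.float64(40.356312022396196), 89)
top loose_stile 0.42 (((544.016845703125, 213.364990234375), (254.2163543701172, 321.8204345703125), 75.23721313476562), np.float64(39.74601626779702), 2270)
top clamped_stile 0.81 (((554.349365234375, 246.1497344970703), (40.84407043457031, 247.05767822265625), 78.97101593017578), np.float64(40.06961805413221), 842)
[ -0.1 -10.8   1.2] [-1.93  0.11  0.03]
scene wide_rail 0.76 (((451.5109558105469, 170.3579559326172), (146.15802001953125, 61.90286636352539), 77.49996185302734), np.float64(39.22408112715971), 359)
scene loose_stile 0.75 (((570.7257080078125, 50.360191345214844), (46.16109085083008, 156.0505828857422), 78.88648986816406), np.float64(39.29126425762803), 278)
scene loose_stile 0.4 (((425.2638854980469, 564.410888671875), (196.67623901367188, 161.78155517578125), 69.18644714355469), np.float64(49.15647296811824), 472)
scene clamped_stile 0.74 (((557.7093505859375, 245.31307983398438), (44.624961853027344, 252.56658935546875), 80.03839874267578), np.float64(39.639582912758556), 400)
32.5 [ -0.4 -10.3   0.7] [-1.91  0.15  0.07]
32.55 [  0.7 -10.3   0.3] [-1.88  0.12  0.01]
32.6 [ -0.3 -11.5   1.9] [-1.91  0.13  0.06]
32.65 [ -0.5 -10.6   1.4] [-1.94  0.11  0.08]
32.7 [  0.2 -10.2   1.1] [-1.95  0.07  0.04]
32.75 [  0.1 -10.8   1.9] [-1.94  0.13  0.08]
```

View pics/scene5.png

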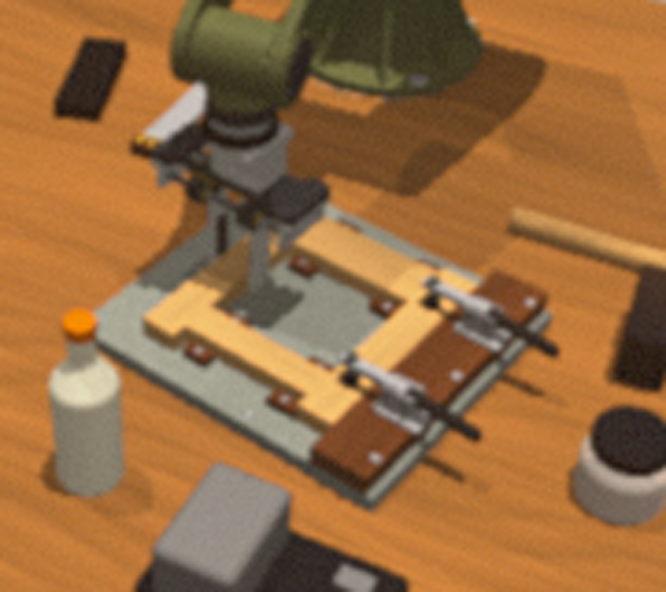

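View pics/top5.png

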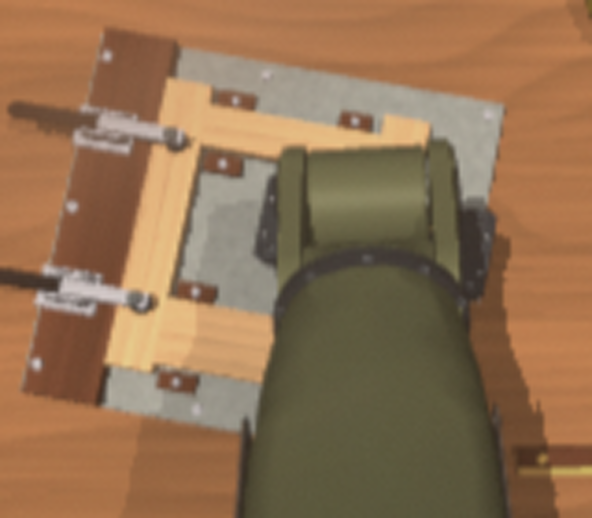

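Request:
send_rows:
  plan:
    - {"travel": [0,0,0],"delta_rot": [0,0,0],"fingers": 0.5}
    - {"travel": [0,0,0],"delta_rot": [0,0,0],"fingers": 0.5}
    - {"travel": [0,0,0],"delta_rot": [0,0,0],"fingers": 0.5}
    - {"travel": [0,0,0],"delta_rot": [0,0,0],"fingers": 0.5}
  grip_force: 6

```text
clock: 33.25
eef_pos: [520.2, 59.8, 40.9]
eef_rot: [3.14, 0.0, -0.19]
wrist_force: [-0.5, -12.1, 1.9]
finger_gap: 40.5
```

Run:
```python
from h import *
for i in range(8): camera("top"); s=manip.read_state(); print(round(s["clock"],2),s["wrist_force"].round(1),s["moment"].round(2),s["eef_pos"].round(2),round(s["finger_gap"],2))
```

```text
33.3 [ -0.6 -13.2   2.5] [-2.3   0.23  0.  ] [520.17  59.83  40.88] 40.76
33.35 [  0.2 -12.6  -0. ] [-2.26  0.15  0.07] [520.18  59.82  40.9 ] 40.84
33.4 [  0.2 -11.3   1.8] [-2.36  0.17  0.07] [520.18  59.83  40.88] 40.58
33.45 [ -0.3 -11.6   0.2] [-2.28  0.21  0.11] [520.16  59.84  40.88] 40.53
33.5 [ -0.4 -13.    1.1] [-2.28  0.18  0.07] [520.14  59.84  40.88] 40.41
33.55 [ -0.4 -12.    1.8] [-2.34  0.17  0.01] [520.19  59.83  40.9 ] 40.09
33.6 [ -0.5 -10.8   1.9] [-2.29  0.2   0.03] [520.15  59.85  40.9 ] 40.94
33.65 [ -0.7 -12.    0.9] [-2.3   0.21  0.07] [520.18  59.83  40.89] 40.58
```

A steady push of about 12 N is held, centred and with the joints closed, so I'm handing in.

```bash
python3 -c "
from h import *
manip.sign_off(); s=manip.read_state(); print(s['clock'],s['wrist_force'].round(1))"
```

```text
the job is handed in; nothing more can be done
the job is handed in; nothing more can be done
```

The frame is made up and handed in at about 34 s of the 72 s allowed, with the gripper still pressing the loose stile home. The sign-off gave no verdict.

**What I did:** I laid the wide rail and the narrow rail in their rows, each about 8 mm short of the clamped stile, and let them go. I then set the loose stile on the board. A light pinch at its middle pushed it up in small steps, which slid both rails home.

**Last checks:**
- **Push:** it held steady at about 12 N (readings 10.8 to 13.2 N), with almost no twisting moment. The force at each single joint was not measured; I infer about 5–6 N each from the centred push.
- **Fit:** pictures from both cameras show both rails flat in their lanes. No gaps show where the joints are in view, and the two stiles look parallel and level. From above, the arm hid the wide rail's free end and much of the loose stile, so there I relied on the other camera.
- **Bystanders:** nothing was knocked along the way that I could see. I did not measure their positions again at the end.

**Small disagreements:** the camera and the arm's own readings differed by about 1 mm in x, which I allowed for when placing. The jaw opening reads 40 to 41 mm on the 40 mm stile, so the push may be resting on the rear finger and limited by the 6 N grip setting. It stayed steady for the 0.8 s I watched it.

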